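# Set the label roller back one step

### The job

The larger of the two label rollers on the prep table has been wound one step too far. First flip its pawl off the ratchet wheel by tipping the black ball outwards, away from the knob, until the pawl stays off by itself; then turn the bar knob back one step, anticlockwise seen from above, until the pointed end of the bar points at the index post. Leave the pawl off.

Things in the scene. Friction and masses are not known exactly. Their poses are not given: they have to be found in the camera images.
- roller_knob (a joint): Knob of the larger label roller (rad), vertical axis. 0 = pointed end of the bar at the index post (round steel post, 10 mm thick, 101 mm tall, 76 mm from the axis). Grows clockwise seen from above; one step is 1.05. Starts at 0.86 to 1.18; with the pawl down, turning back is blocked at 0.8. Limits -0.6 and 2.0. Light friction (0.06 N m), stays where left.
- roller_knob_grip (a point): On the knob's axis, 100 mm above the table, half-way up the grip: an upright black bar 14 mm thick, 63 mm long, spanning 78 to 114 mm above the table. Site x points along the bar to its pointed end, which carries a 4 mm wide pointer reaching 42 mm from the axis, z up. Below it a steel ratchet wheel 122 mm across (83 on the smaller roller, a bystander), teeth up to 72 mm above the table.
- roller_pawl (a joint): Larger roller's pawl (rad), on a level hinge 95 mm from the knob's axis towards the ball (outwards), square to that direction, 75 mm above the table. 0 = down, nose between the teeth; grows as the ball tips outwards; 1.4 = stop, fully off. The ball's weight holds it down, and off by itself past about 0.9. Pawl about 80 g.
- roller_pawl_ball (a point): Centre of the 22 mm black ball on the pawl's stalk; pawl down: 116 mm above the table, 66 mm from the knob's axis. It moves on an upright arc of 50 mm radius about the hinge, at angle (pawl value - 0.615 rad) from straight above it, positive outwards; fully off: 130 mm from the knob's axis, 110 mm up. Pinched along the hinge's direction it can roll between the fingers.

How it is judged (in metres and radians):
On the way:
1. the pawl is flipped off while the knob is still wound on (value of joint roller_pawl above 1.1 rad and value of joint roller_knob above 0.6 rad), for 0.2 s.
At the end, for the whole second after the job is handed in: The larger roller's knob is at rest with the pointed end of its bar within 0.2 rad (11 degrees) of the index post, and its pawl is still flipped off (above 1.1 rad) (value of joint roller_pawl above 1.1 rad and value of joint roller_knob between -0.2 and 0.2 rad and velocity of joint roller_knob between -0.1 and 0.1 rad/s); the robot touches nothing.
It fails at once if the knob is turned back past the pawl while the pawl is down (value of joint roller_knob below 0.6 rad and value of joint roller_pawl below 0.4 rad).
It also fails if it takes over 45 s, if anything falls off the work surface, if the arm or the gripper's body presses on something with over 40 N, if the wrist force passes 120 N, or if a joint passes its speed limit or range.

### The arm

A 7-joint arm with a two-finger parallel gripper is mounted at the origin on the work surface. World frame = base frame: x ahead of the robot, y to its left, z up, the work surface at z = 0. Lengths are in m, angles in degrees, forces in N, time in s.
With the tool pointing down it reaches from about 0.35 to 0.775 m from the base axis. Payload 3.1 kg.
Tool frame: the origin (TCP) lies on the centre line of the jaws, within the pads' length; the fingertips stand 17 mm ahead of it and the grasp point (between the pads) lies 2 mm behind it (robot.tip_reach is the distance from the TCP to the fingertips, in m); z points along the fingers, y is the line along which they close (so a half turn about z gives the same grasp; the last joint's range is limited). The gripper opens to 85 mm and grips with 20 to 120 N. Pads are 22 mm wide; open, the fingers measure 114 mm over their backs; the gripper's body (76 mm by 85 mm) begins 54 mm behind the grasp point. The pads swing forward as they close: fully open they stand 13 mm farther back than shut.
Start: joints at [69.918, 17.813, 0.802, 86.603, -0.252, 75.585, -1.558], TCP at [0.167, -0.524, 0.221] pointing down, gripper open.
Joint ranges: [-154.91, 154.91], [-16.99, 109.72], [-72.82, 74.43], [7.12, 147.25], [-82.49, 262.49], [11.32, 116.49], [-174.64, 174.64]. Speed limits (degrees/s): [159.86, 159.86, 180, 180, 180, 180, 180].

### API

Orientations are given as [roll, pitch, yaw] about the fixed x, y, z axes, in that order (R = Rz(yaw) Ry(pitch) Rx(roll)).
In Python, from station import robot, fingers, vision, workorder, recognise gives the robot as it stands. Calls block until the motion is done:
- robot.move_to(position, orientation): joint-space move of the TCP to a pose.
- robot.line_to(position, orientation=None, velocity=0.15, f_stop=None): straight line of the TCP; orientation=None keeps the orientation; velocity is the mean speed in m/s. With f_stop (N) it stops when the force on the tool has changed by that much, and returns True; else False.
- robot.move_j(angles): joint-space move.
- fingers.gripper_to(opening, force=None): opening from 0.0 (shut) to 1.0 (fully open); force is the grip in N (None keeps the last); returns when the fingers have stopped.
- robot.pause(seconds).
- robot.inverse_kinematics(position, orientation): joint angles nearest the present ones, or None.
- vision.grab_frame(name): name is "scene" or "side" or "wrist"; returns the picture (420x560x3 uint8, red, green, blue); there is no depth.
- vision.calibration(name): a dict with "mtx" (3x3 intrinsics, pixels), "k1" (the pictures are not rectified: a ray, as slopes to the right and down, at radius r is drawn at 1 + k1 r^2 times it, then the intrinsics apply), "extrinsics" (4x4, takes a point from world to camera coordinates); the wrist camera has in their place "T_tool_cam" (4x4, takes a point from camera to tool coordinates, whose origin is the TCP and whose axes are the flange's). Camera axes: x right, y up, looking along -z (the intrinsics and any distortion apply to the point x, -y, -z); pixel columns grow to the right and rows downward; lengths in m; the calibration is good to about 2 mm. A picture is of the moment at which its call begins: read the wrist's pose just before it. calibration takes no time and is no camera call.
A pose or a line that the arm cannot do raises robot.PlanningError and nothing moves.
- workorder.close_job(): hands the job in; it is judged then, once.
Trained networks look in the newest picture that a camera, given by its name, has taken for a name from the list of things; names that differ only in an ending like _2 or _b are one class to them, and where a whole thing is asked for, a point or a joint stands for the part that bears it (a point fixed in the world has none). Each returns a list of dicts, best first, with "p" (0 to 1); they miss things now and then, are a little off and sometimes report something else, mostly with a low value. They report only what shows in the picture. A call takes as long as a camera call.
- recognise(label, camera): "rect" ([centre column, centre row, width, height] in pixels, round what is visible of it).
Readings, each from a call of its own:
- robot.current_time_s(): time.
- robot.current_joint_positions(): joint angles.
- robot.current_dq(): joint speeds.
- robot.current_joint_torque(): joint torques, N m.
- robot.current_tool_pos(): TCP position.
- robot.current_eef_rot(): TCP orientation.
- robot.current_contact_force(): force on the tool from outside, world axes, zero at the start.
- robot.current_torque(): the same for the moment, N m.
- robot.current_finger_gap(): opening from 0.0 (shut) to 1.0 (fully open).
- robot.current_gripper_force(): force on a finger pad.
Only numpy, scipy, OpenCV 4.12 (cv2) and the standard library are available. Lean on these libraries where they do the work, as an engineer would, in place of code of your own. Each camera call takes 0.05 s, during which the arm holds its last target. There are 200 camera calls.

## Working session

There is one attempt and no reset: what is moved stays moved. The work goes in short steps, each a Python script; the robot and the scene stay as the last script left them, time stands still between calls to the robot, and variables do not carry over. Pictures are saved under pics/ and viewed, at most 12 in all, crops included, and the job is handed in when it is done.

```bash
mkdir -p pics; python3 - <<'E'
from station import robot, fingers, vision, workorder, recognise
import cv2
for c in ("scene","side"):
    im=vision.grab_frame(c); cv2.imwrite(f"pics/{c}0.png",im[:,:,::-1])
    for l in ("roller_knob","roller_knob_grip","roller_pawl","roller_pawl_ball"):
        print(c,l,[( [round(v) for v in d["rect"]],round(d["p"],2)) for d in recognise(l,c)])
    k=vision.calibration(c); print(k)
print(vision.calibration("wrist"), robot.current_time_s(), robot.current_eef_rot())
E
```

```text
scene roller_knob [([327, 169, 65, 65], 0.86)]
scene roller_knob_grip [([327, 167, 61, 62], 0.86)]
scene roller_pawl [([350, 141, 18, 28], 0.48)]
scene roller_pawl_ball [([349, 137, 21, 34], 0.65)]
{'mtx': array([[446.94990142,   0.        , 275.8182384 ],
       [  0.        , 446.94990142, 212.12464702],
       [  0.        ,   0.        ,   1.        ]]), 'k1': -0.03525656362096412, 'extrinsics': array([[ 0.7521078 ,  0.65899561, -0.0076578 , -0.39753143],
       [-0.50325678,  0.58178883,  0.63894786,  0.20577476],
       [ 0.42551906, -0.47670383,  0.76921193, -1.06584013],
       [ 0.        ,  0.        ,  0.        ,  1.        ]])}
side roller_knob [([254, 171, 59, 60], 0.79)]
side roller_knob_grip [([255, 170, 56, 57], 0.86)]
side roller_pawl []
side roller_pawl_ball []
{'mtx': array([[389.09824518,   0.        , 283.6325655 ],
       [  0.        , 389.09824518, 213.74020838],
       [  0.        ,   0.        ,   1.        ]]), 'k1': -0.09389841219801415, 'extrinsics': array([[ 0.92889824, -0.37031844, -0.00350974, -0.4692231 ],
       [ 0.29663831,  0.73834018,  0.60568927, -0.21758557],
       [-0.22170652, -0.56366482,  0.79569353, -0.69280548],
       [ 0.        ,  0.        ,  0.        ,  1.        ]])}
{'mtx': array([[293.08503673,   0.        , 279.94074924],
       [  0.        , 293.08503673, 205.62056502],
       [  0.        ,   0.        ,   1.        ]]), 'k1': -0.05671789753180268, 'T_tool_cam': array([[ 6.29013409e-05,  9.60505433e-01,  2.78261226e-01,
         7.11021974e-02],
       [ 9.99999823e-01,  1.04123519e-04, -5.85466174e-04,
        -1.28549998e-03],
       [-5.91316979e-04,  2.78261214e-01, -9.60505256e-01,
        -1.53343712e-01],
       [ 0.00000000e+00,  0.00000000e+00,  0.00000000e+00,
         1.00000000e+00]])} 0.5 [-1.79996392e+02  1.59847668e-05  1.76952823e+01]
```

View pics/scene0.png

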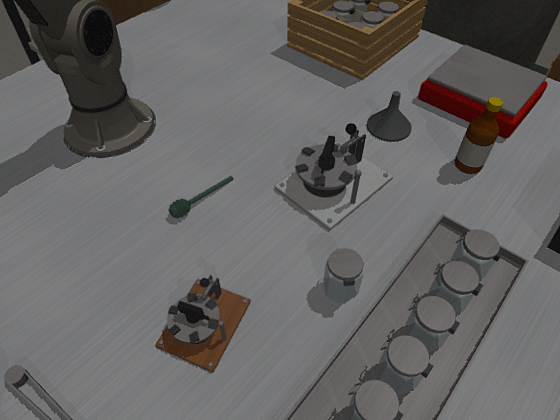

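View pics/side0.png

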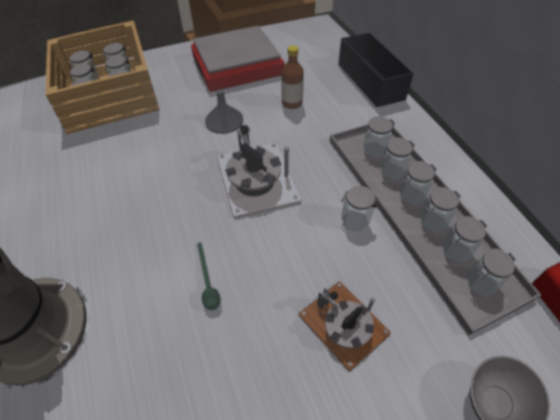

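The white-based roller is the larger one: in scene its bar is at about (327,153), ball (351,129) and post top (357,174); in side they are at about (254,158), (244,130) and (286,150). I'll triangulate these, then take a closer look.

```bash
cat > h.py <<'E'
import numpy as np, cv2
from scipy.spatial.transform import Rotation as R
from station import robot, fingers, vision, workorder, recognise
def pose():
    T=np.eye(4); T[:3,:3]=R.from_euler("xyz",robot.current_eef_rot(),degrees=True).as_matrix(); T[:3,3]=robot.current_tool_pos(); return T
def camT(name, tool=None):   # camera->world
    k=vision.calibration(name)
    return tool@k["T_tool_cam"] if name=="wrist" else np.linalg.inv(k["extrinsics"])
def ray(name,px,T):
    k=vision.calibration(name); u=(np.array(px,float)-k["mtx"][:2,2])/k["mtx"][0,0]
    s=u.copy()
    for _ in range(10): s=u/(1+k["k1"]*(s@s))
    d=T[:3,:3]@np.array([s[0],-s[1],-1.]); return T[:3,3],d/np.linalg.norm(d)
def at_z(name,px,z,T):
    o,d=ray(name,px,T); return o+d*(z-o[2])/d[2]
def proj(name,p,T):
    k=vision.calibration(name); c=np.linalg.inv(T)@np.append(p,1); s=np.array([c[0],-c[1]])/-c[2]
    s=s*(1+k["k1"]*(s@s)); return s*k["mtx"][0,0]+k["mtx"][:2,2]
def tri(rays):
    A=sum(np.eye(3)-np.outer(d,d) for o,d in rays); b=sum((np.eye(3)-np.outer(d,d))@o for o,d in rays)
    return np.linalg.solve(A,b)
E
python3 - <<'E'
from h import *
S,D=camT("scene"),camT("side")
for n,a,b in (("bar",(327,153),(254,158)),("ball",(351,129),(244,130)),("post",(357,174),(286,150))):
    print(n,tri([ray("scene",a,S),ray("side",b,D)]).round(3))
for n,z,a,b in (("bar",.1,(327,153),(254,158)),("ball",.116,(351,129),(244,130)),("post",.101,(357,174),(286,150))): print(n,at_z("scene",a,z,S).round(3),at_z("side",b,z,D).round(3))
c=cv2.imread("pics/scene0.png")[100:240,260:410]; d=cv2.imread("pics/side0.png")[100:240,190:340]
cv2.imwrite("pics/crop0.png",cv2.resize(np.hstack([c,d]),None,fx=2.6,fy=2.6,interpolation=cv2.INTER_CUBIC))
E
```

```text
bar [0.507 0.175 0.095]
ball [0.51  0.248 0.112]
post [0.58  0.172 0.092]
bar [0.509 0.172 0.1  ] [0.506 0.169 0.1  ]
ball [0.513 0.243 0.116] [0.509 0.244 0.116]
post [0.585 0.162 0.101] [0.577 0.165 0.101]
```

View pics/crop0.png

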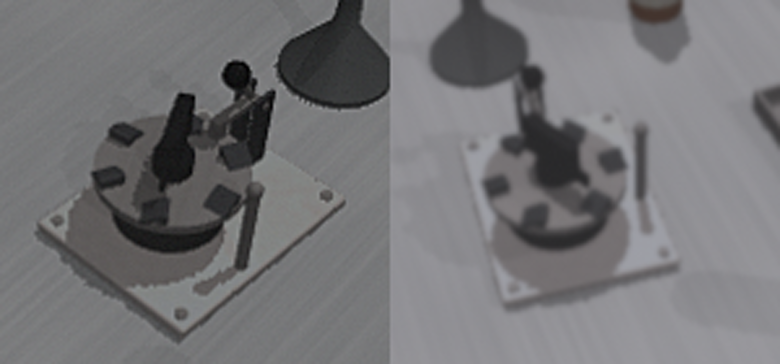

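The crop shows the post on the +x side of the axis and the ball on the +y side, with the pawl down. Next is a wrist view from above.

```bash
python3 - <<'E'
from h import *
robot.move_to([0.507,0.10,0.26],[180,0,90])
T=pose(); im=vision.grab_frame("wrist"); np.save("T1.npy",T); cv2.imwrite("pics/w1.png",im[:,:,::-1])
C=camT("wrist",T)
for l in ("roller_knob_grip","roller_pawl_ball"): 
    for d in recognise(l,"wrist"): print(l,d, at_z("wrist",d["rect"][:2],.1,C).round(3))
print(robot.current_joint_positions(),robot.current_time_s())
for p in ([0.508,.172,.1],[.511,.244,.116],[.581,.165,.101]): print(proj("wrist",p,C).round())
E
```

```text
roller_knob_grip {'rect': [278.1, 113.2, 106.4, 111.4], 'p': 0.75} [0.506 0.178 0.1  ]
roller_pawl_ball {'rect': [284.9, 43.2, 24.3, 56.0], 'p': 0.62} [0.513 0.244 0.1  ]
[ 27.4435312   20.28613056 -54.16878006  86.1111555   16.49901698
  82.0377929  -27.42338856] 3.175
[280. 119.]
[283.  39.]
[351. 126.]
```

View pics/w1.png

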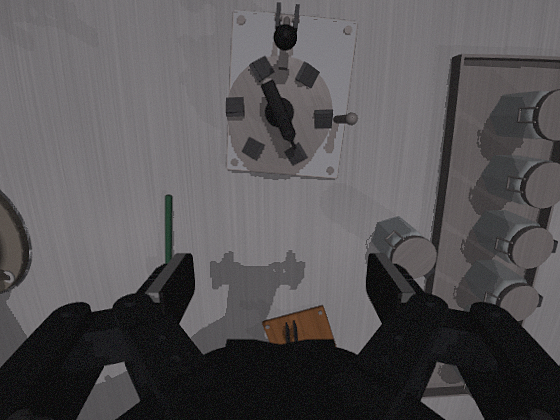

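The wrist view shows the ball at (286,37), post top (352,119), bar centre about (279,112), blunt end (266,80) and pointed end (296,150). It is consistent with the other cameras, so I'll compute the frame from it and push the ball.

```bash
python3 - <<'E'
from h import *
C=camT("wrist",np.load("T1.npy"))
f=lambda p,z:at_z("wrist",p,z,C)
ball,post,bl,pt=f((286,37),.116),f((352,119),.099),f((266,80),.114),f((296,150),.1)
g=f((279,112),.112)
ang=lambda v:np.degrees(np.arctan2(v[1],v[0]))
print(ball,post,bl,pt,g)
print("ball-post dist",np.linalg.norm((ball-post)[:2]),"g-ball",np.linalg.norm((ball-g)[:2]),"g-post",np.linalg.norm((post-g)[:2]))
print("ang ball,post,bar",ang(ball-g),ang(post-g),ang(pt-bl))
q0=robot.current_joint_positions()
for y in (-62,118,0,180): print(y,robot.inverse_kinematics([g[0],g[1],.1],[180,0,y]))
print(robot.inverse_kinematics([ball[0],ball[1]+.04,.125],[180,0,90]),robot.inverse_kinematics([ball[0],ball[1]+.04,.125],[180,0,-90]))
E
```

```text
[0.51336286 0.24554295 0.116     ] [0.58215906 0.17236448 0.099     ] [0.49438712 0.20833284 0.114     ] [0.52443756 0.14058615 0.1       ] [0.5066752  0.17886066 0.112     ]
ball-post dist 0.10043906252871718 g-ball 0.06701681095430917 g-post 0.07576287691703033
ang ball,post,bar 84.27287700035282 -4.918780569577894 -66.07933488756896
-62 [ -65.54947916   35.12498873   64.57545055  100.24459287  -34.32924982
   67.13622396 -142.85428893]
118 [ 17.43226539  32.52786472 -54.75003964  97.17676911  28.83018213
  65.59159798 -17.4119328 ]
0 [   3.679153     25.73403116  -33.35369438   97.65465432   15.78480067
   61.35129064 -124.70437784]
180 [ 23.28845157  38.64770985 -66.50562931  96.99832801  37.55878043
  69.98433603  37.64259104]
[  2.2142714   34.93455655 -50.36209621  87.34697978  27.81601301
  70.91513378 -52.27508771] [  7.70633512  40.00295245 -61.7816747   87.14999411  35.98062454
  74.6041404  121.80842494]
```

```bash
cat >> h.py <<'E'
A=np.array([.507,.179]); a=np.radians(85); u=np.array([np.cos(a),np.sin(a)])
def P(r,z): return [*(A+r*u),z]
E
python3 - <<'E'
from h import *
t=robot.tip_reach; o=[180,0,85]
fingers.gripper_to(0.0,20)
robot.move_to(P(.038,.20),o)
print("down",robot.line_to(P(.038,.118+t),velocity=.08,f_stop=6),robot.current_tool_pos(),t)
for r,z in ((.052,.112),(.08,.108),(.108,.108)):
    s=robot.line_to(P(r,z+t),velocity=.06,f_stop=20); print(r,s,robot.current_contact_force().round(1) if hasattr(robot.current_contact_force(),'round') else robot.current_contact_force())
    if s: break
T=pose(); print(T[:3,3],robot.current_time_s())
for c in ("scene","side"): cv2.imwrite(f"pics/{c}2.png",vision.grab_frame(c)[:,:,::-1])
c=cv2.imread("pics/scene2.png")[60:240,240:430]; d=cv2.imread("pics/side2.png")[60:240,170:360]
cv2.imwrite("pics/crop2.png",cv2.resize(np.hstack([c,d]),None,fx=2.1,fy=2.1,interpolation=cv2.INTER_CUBIC))
E
```

```text
down False [0.51070551 0.21725317 0.13554872] 0.017
0.052 False [ 0.5  0.1 -0.5]
0.08 False [0.3 0.2 0.1]
0.108 False [-0.7 -0.1  0.1]
[0.51630325 0.28679639 0.12490433] 7.1333
```

View pics/crop2.png

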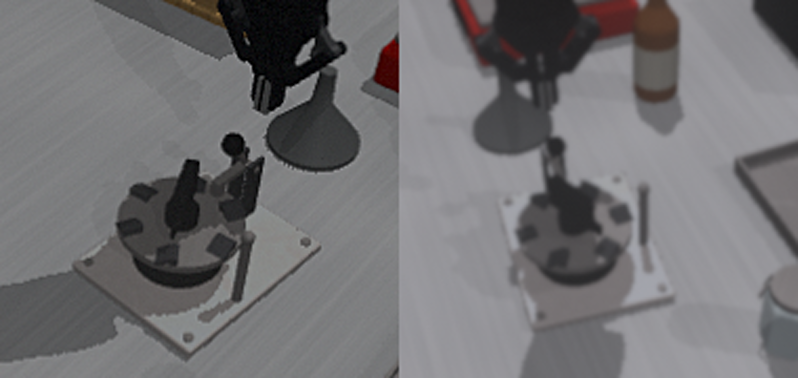

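The ball is still down at scene (351,129) and the fingers are past it at about (365,110), so they never touched it. I'll check the projected tip position and the finger gap.

```bash
python3 - <<'E'
from h import *
S,D=camT("scene"),camT("side")
p=np.array(robot.current_tool_pos()); print(p,robot.current_eef_rot(),robot.current_finger_gap())
for dz in (.017,0): print(dz,proj("scene",p-[0,0,dz],S),proj("side",p-[0,0,dz],D))
for z in (.116,): print("ball",proj("scene",[.513,.245,z],S),proj("side",[.513,.245,z],D))
c=cv2.imread("pics/scene2.png")[60:180,310:430]; d=cv2.imread("pics/side2.png")[60:180,180:300]
cv2.imwrite("pics/crop3.png",cv2.resize(np.hstack([c,d]),None,fx=3.3,fy=3.3,interpolation=cv2.INTER_CUBIC))
E
```

```text
[0.51652288 0.2861316  0.12488972] [-1.79999734e+02  3.56102572e-02  8.49763593e+01] -0.0014517519066443029
0.017 [364.35671401 122.32140983] [241.69768563 120.79887839]
0 [365.57369371 115.56046283] [241.05128521 114.84946073]
ball [351.67691241 128.42113772] [245.56744632 129.4023211 ]
```

View pics/crop3.png

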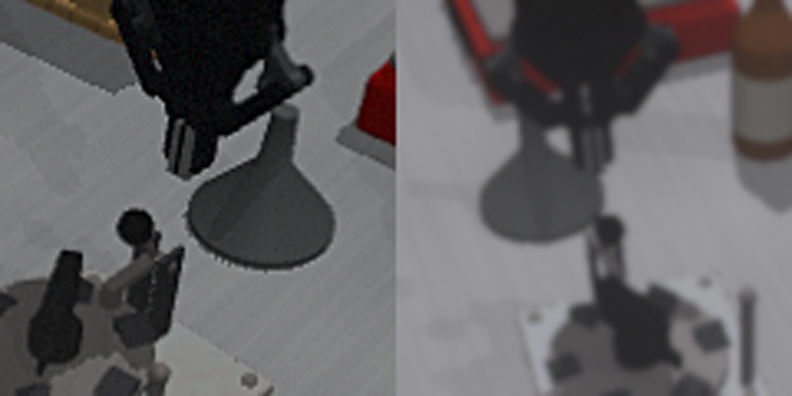

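```bash
python3 - <<'E'
from h import *
S,D=camT("scene"),camT("side")
print("tip",tri([ray("scene",(366,113.5),S),ray("side",(239.7,112),D)]))
print("ball",tri([ray("scene",(351,128.5),S),ray("side",(244.7,129),D)]))
fingers.gripper_to(0.0,60); print(robot.current_finger_gap(),robot.current_tool_pos())
E
```

```text
tip [0.51527113 0.28951494 0.12904676]
ball [0.51152298 0.24559345 0.11586387]
-0.0011237973571873155 [0.51653867 0.28618583 0.12499212]
```

Triangulation puts the real tips at z≈0.129, about level with the TCP rather than 17 mm ahead, so they passed over the ball. I'll repeat the push lower, with force guards.

```bash
python3 - <<'E'
from h import *
robot.line_to(P(.108,.18)); robot.line_to(P(.038,.18))
print("down",robot.line_to(P(.039,.119),velocity=.06,f_stop=4),robot.current_tool_pos(),np.round(robot.current_contact_force(),1))
for r,z in ((.050,.110),(.08,.109),(.108,.109)):
    s=robot.line_to(P(r,z),velocity=.05,f_stop=15); print(r,s,np.round(robot.current_contact_force(),1),np.round(robot.current_tool_pos(),4))
    if s: break
print(robot.current_time_s())
for c in ("scene","side"): cv2.imwrite(f"pics/{c}4.png",vision.grab_frame(c)[:,:,::-1])
c=cv2.imread("pics/scene4.png")[60:240,240:430]; d=cv2.imread("pics/side4.png")[60:240,170:360]
cv2.imwrite("pics/crop4.png",cv2.resize(np.hstack([c,d]),None,fx=2.1,fy=2.1,interpolation=cv2.INTER_CUBIC))
E
```

```text
down False [0.51074218 0.21814448 0.11950618] [ 1.  -0.8  0.6]
0.05 True [-0.4 -1.6  6.1] [0.5121 0.2263 0.1112]
10.075
```

View pics/crop4.png

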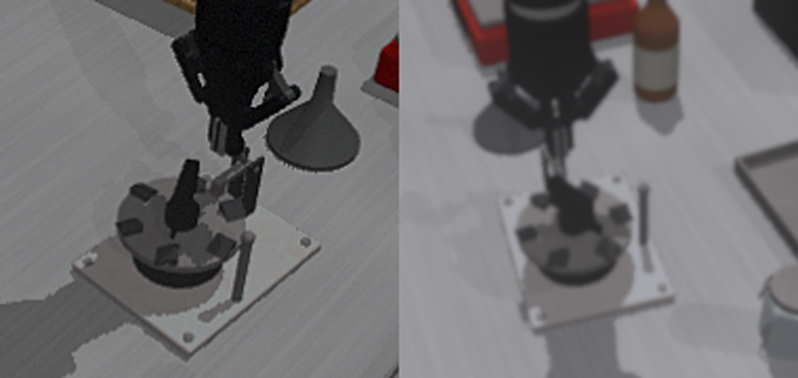

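The crop shows the fingers just inside the ball at about (225,140) in contact, with an upward reaction. I'll zoom in to see what they touch.

```bash
python3 - <<'E'
from h import *
c=cv2.imread("pics/scene4.png")[90:170,310:390]; d=cv2.imread("pics/side4.png")[90:170,205:285]
cv2.imwrite("pics/crop5.png",cv2.convertScaleAbs(cv2.resize(np.hstack([c,d]),None,fx=5,fy=5,interpolation=cv2.INTER_CUBIC),alpha=1.8,beta=10))
S,D=camT("scene"),camT("side"); p=np.array(robot.current_tool_pos())
for dz in (0,.017):print(proj("scene",p-[0,0,dz],S),proj("side",p-[0,0,dz],D))
E
```

```text
[345.5098665  134.81878292] [248.01323633 136.39119689]
[344.55755949 141.43438316] [248.58092701 142.21117444]
```

View pics/crop5.png

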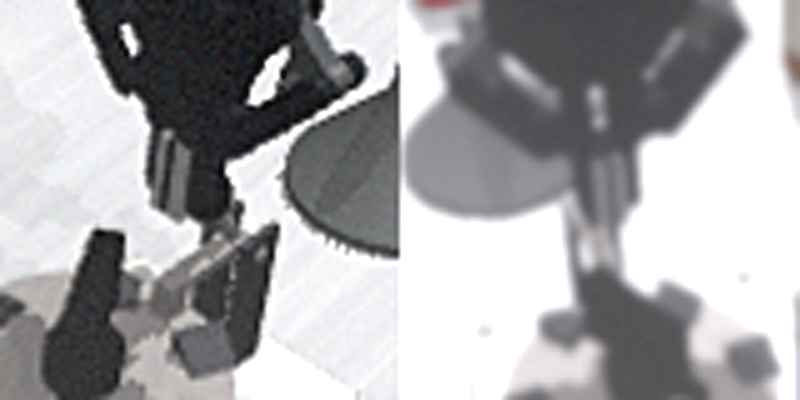

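The tip is level with the ball's lower half, bearing on its inner face. My downward slant wedged the ball, so I'll follow its arc (outward and up) from here.

```bash
python3 - <<'E'
from h import *
for v in (.12,.3,.5,.7,.9,1.1,1.25):
    t=v-.615; r=.095+.05*np.sin(t)-.0215; z=max(.075+.05*np.cos(t)-.005,.109)
    s=robot.line_to(P(r,z),velocity=.05,f_stop=20); print(v,round(r,4),s,np.round(robot.current_contact_force(),1),np.round(robot.current_tool_pos(),4))
    if s: break
print(robot.current_time_s())
for c in ("scene","side"): cv2.imwrite(f"pics/{c}6.png",vision.grab_frame(c)[:,:,::-1])
c=cv2.imread("pics/scene6.png")[80:180,300:400]; d=cv2.imread("pics/side6.png")[80:180,195:295]
cv2.imwrite("pics/crop6.png",cv2.convertScaleAbs(cv2.resize(np.hstack([c,d]),None,fx=4,fy=4,interpolation=cv2.INTER_CUBIC),alpha=1.8,beta=10))
E
```

```text
0.12 0.0497 False [0.7 0.2 1.2] [0.5114 0.2296 0.1143]
0.3 0.058 False [-1.5 -3.5  5.2] [0.5122 0.237  0.1184]
0.5 0.0678 False [-2.6 -3.4 11.9] [0.5134 0.2474 0.1222]
0.7 0.0777 False [-3.1 -1.  18.8] [0.5146 0.2608 0.1247]
0.9 0.0876 False [-3.7  2.8 19.4] [0.5158 0.2747 0.1245]
1.1 0.0968 False [-2.4  7.6 19.8] [0.5168 0.2872 0.1216]
1.25 0.1032 False [-0.9  9.8 18.9] [0.5175 0.2958 0.1182]
12.4583
```

View pics/crop6.png

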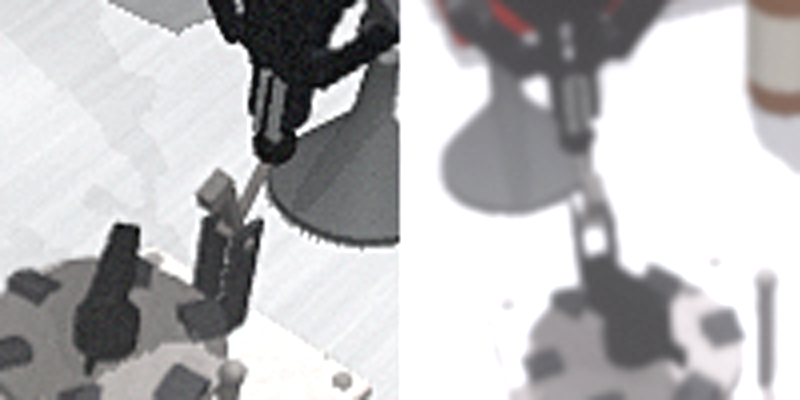

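The pawl is now tipped outward with the ball under the tips at about scene (369,115). I'll lift away with a slight outward drag, then check.

```bash
python3 - <<'E'
from h import *
S=camT("scene")
for v in (.7,.9,1.1,1.25,1.4):
    t=v-.615; print(v,proj("scene",P(.095+.05*np.sin(t),.075+.05*np.cos(t)),S).round(1))
robot.line_to(P(.113,.122),velocity=.05,f_stop=20)
robot.line_to(P(.115,.19),velocity=.15)
robot.line_to(P(.0,.23)); fingers.gripper_to(.45,20)
# square on bar: tool x along the blunt end direction (114 deg)
robot.move_to([*A,.20],[180,0,114])
print(robot.current_time_s(),robot.current_finger_gap(),np.round(robot.current_contact_force(),1))
T=pose(); np.save("T7.npy",T)
ims=[vision.grab_frame(c)[:,:,::-1] for c in ("scene","wrist")]
c=cv2.resize(ims[0][80:220,280:420],(420,420),interpolation=cv2.INTER_CUBIC); d=ims[1][:,90:470]
cv2.imwrite("pics/crop7.png",cv2.convertScaleAbs(np.hstack([c,d]),alpha=1.5))
E
```

```text
0.7 [362.9 117.4]
0.9 [365.9 116. ]
1.1 [368.5 115.4]
1.25 [370.2 115.7]
1.4 [371.5 116.4]
15.3583 0.4526795632889819 [0.7 0.  0.1]
```

View pics/crop7.png

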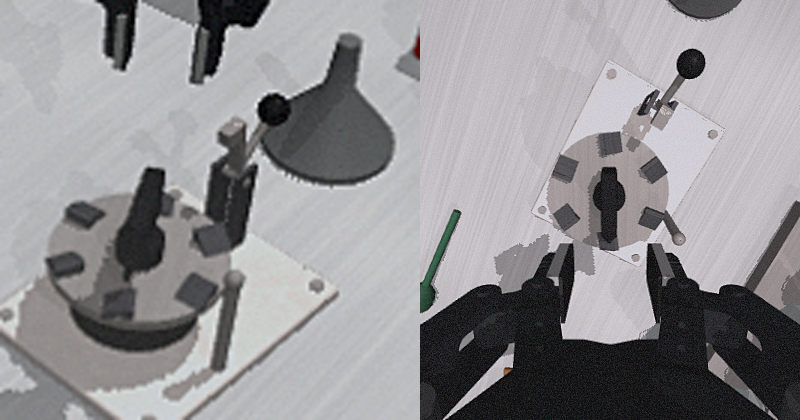

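The pawl is fully off: the ball is at scene (371,116), matching about 1.35–1.4. The bar is aligned with the tool's x axis. I'll grip it gently and turn it 61° anticlockwise.

```bash
python3 - <<'E'
from h import *
s=robot.line_to([*A,.092],velocity=.1,f_stop=8); print("down",s,robot.current_tool_pos())
if s: raise SystemExit
fingers.gripper_to(0.0,25); print(robot.current_finger_gap(),robot.current_gripper_force(),np.round(robot.current_contact_force(),1))
for y in (129,144,159,175):
    robot.line_to([*A,.092],[180,0,y],velocity=.05); print(y,robot.current_time_s(),np.round(robot.current_eef_rot(),1),np.round(robot.current_contact_force(),1),np.round(robot.current_torque(),2))
fingers.gripper_to(.45); print(robot.current_finger_gap())
robot.line_to([*A,.20],velocity=.12); print(robot.current_time_s())
T=pose(); np.save("T8.npy",T)
ims=[vision.grab_frame(c)[:,:,::-1] for c in ("scene","wrist")]
c=cv2.resize(ims[0][80:220,280:420],(420,420),interpolation=cv2.INTER_CUBIC); d=ims[1][:,90:470]
cv2.imwrite("pics/crop8.png",cv2.convertScaleAbs(np.hstack([c,d]),alpha=1.5))
E
```

```text
down False [0.50755238 0.17941735 0.09274238]
0.1523771545517242 27.48423010110855 [-2.9 -1.8  6.2]
129 17.4333 [-179.9    0.   129. ] [-2.9 -1.8  5.8] [-0.41  0.71  0.11]
144 17.8417 [-179.9   -0.   144. ] [-3.9 -1.6  5.2] [-0.45  0.75  0.11]
159 18.25 [-179.9   -0.   159. ] [-3.  -2.   6.1] [-0.5   0.75  0.03]
175 18.6833 [-1.799e+02 -1.000e-01  1.750e+02] [-3.4 -3.2  6.1] [-0.46  0.76  0.02]
0.44996781348534004
20.1
```

View pics/crop8.png

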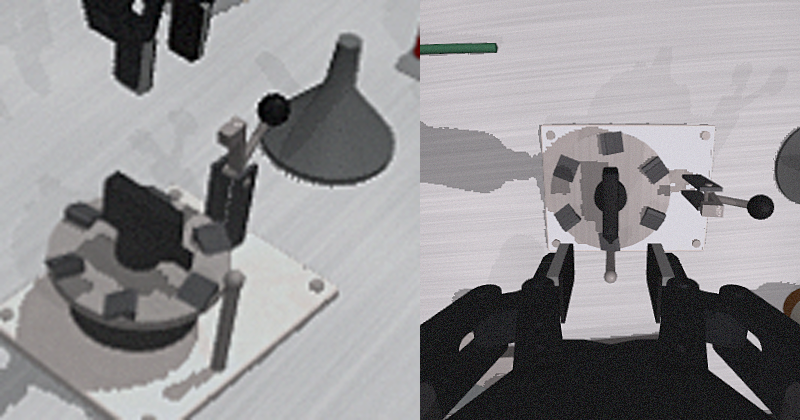

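The bar now points straight at the post (wrist crop: bar along x≈610, post top at (611,277)). The pawl is still off, with the ball at scene (371,116), and the robot is clear, so I'll hand in.

```bash
python3 -c "
from station import robot,workorder
print(workorder.close_job())"
```

```text
the job is handed in; nothing more can be done
None
```

I flipped the larger roller's pawl off and it stayed off; the knob is turned back one step with its pointed end at the index post, and I handed the job in at about 20 s with the robot clear (no verdict was returned).

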